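# Clamp a glued mirror frame in the ratchet clamp

### The job

The little framed mirror has just been glued: lay it flat and lengthwise on the bed of the ratchet clamp, between the spring pad and the stop block and in line with them, and let go of it. Then take the lever's handle and pump it to and fro in full strokes, one click each, until the strokes have turned clearly stiff and the pad holds the frame fast against the stop, but no further: overtightening cracks the glass. Let go of the handle at the end and leave the other things on the counter where they are.

Things in the scene. Friction and masses are not known exactly. Their poses are not given: they have to be found in the camera images.
- frame: Loose framed mirror, a flat wooden frame around a mirror pane, 120 mm long (its x) x 50 mm wide (its y) x 20 mm thick (its z), 250 g nominal, starting flat on the counter, clear of the clamp. Origin at the centre of its underside. It looks the same turned by half a turn.
- clamp: Grey bench ratchet clamp, fixed to the counter. Origin on the counter straight under the ratchet wheel's axis; z up; x is the squeezing direction, from the wheel towards the stop block. A steel disc of 72 mm with 16 upright pins, under the lever, is the ratchet wheel. Apart from the lever's handle nothing on the clamp is taller than 58 mm.
- bed (a point): Middle of the place for the frame, on the bed's top: 14 mm above the counter, at x 149, y -20 mm in the clamp's frame; its axes are the clamp's. The bed is a flat bar 36 mm wide, centred on y -20 mm, from x -60 to 275 mm, so the 50 mm wide frame overhangs it 7 mm each side. A frame centred here is 9 mm clear of the pad and 9 to 27 mm clear of the stop.
- bed_end (a point): Far end of the bed's top, on the clamp line. Near it stands the dark steel stop block, 44 mm wide, 25 mm long, 28 mm above the bed, with a screw knob 10 mm higher. It was set by hand: its face is 138 to 156 mm from the pad's face at the start, and its place is not reported.
- pad: Spring-mounted pad of the clamp's moving jaw. Frame parallel to the clamp's, and at the start coinciding with it; the pad's face is 80 mm from this origin along +x. The jaw advances 8 mm along the clamp's +x per click and cannot go back, pushing the frame along the bed to the stop.
- pad_face (a point): Centre of the pad's rubber face (44 mm wide, 16 to 36 mm above the counter). The pad gives on springs, 4 N per mm, up to 19 mm. So once the frame is against the stop each further click adds about 32 N: it should end between 10 and 70 N, one or two clicks after the squeeze begins (the second is always right); a third may overtighten it.
- lever (a joint): Angle of the pump lever about the wheel's axis, rad, 0 to 0.60 between end stops, anticlockwise from above. At 0 it points 1.303 rad anticlockwise from the clamp's x. Power stroke: from below 0.05 to above 0.48 (0.07 slack, then one tooth of 0.393, click at 0.47). Swung back below 0.05 the drive bolt drops behind the next pin; a second bolt holds the wheel. It starts at 0 to 0.05.
- wheel_top (a point): Top of the lever's hub, on the wheel axis, 54 mm above the counter. Feel: the lever has little friction, stays where it is left and takes up to 2 N at the handle, either way, when nothing is squeezed. Each newton on the frame adds about 0.16 N at the handle in the power stroke (about 5 N per click), a little less when holding still past 0.48, where it may spring back to 0.47 if let go; the way back is always light.
- handle (a point): Centre of the top of the lever's upright black round handle: 24 mm in diameter, 130 mm from the wheel axis, standing from 53 mm (top of the lever arm) to 104 mm above the counter.
- spray_bottle: Bystander, to be left alone: clear spray bottle with white trigger head, 68 mm across, 205 mm tall. Origin at the centre of its underside.
- polish_can: Bystander, to be left alone: blue-capped blue can, 66 mm across, 190 mm tall. Origin at the centre of its underside.
- notepad: Bystander, to be left alone: white notepad 105 x 150 x 12 mm. Origin at the centre of its underside.
- tape_measure: Bystander, to be left alone: black tape measure standing on edge, 68 x 34 x 62 mm high. Origin at the centre of its underside.
- corner_sample: Bystander, to be left alone: dark wooden L-shaped moulding corner, legs 75 mm along its x and 63 mm along its y, 24 mm wide, 16 mm high. Origin under the middle of the x leg; the y leg leaves from that leg's +x end.
- pen_pot: Bystander, to be left alone: dark steel cup, 76 mm across, 95 mm tall. Origin at the centre of its underside.
- calculator: Bystander, to be left alone: black desk calculator 150 x 85 x 16 mm. Origin at the centre of its underside.
Mind the look-alikes: they are no part of the job. Several things look just like the frame: the one meant starts farthest from the robot's base.

How it is judged:
On the way, in this order (a step that is already met when the one before it is completed fails the run):
1. the frame lies flat on the clamp's bed between pad and stop, let go and not yet squeezed (y of frame in the frame of clamp between -0.034 and -0.006 m and z of frame in the frame of clamp between 0.009 and 0.019 m and angle between the x axis of frame and the x axis of clamp, either way round below 0.15 rad and angle between frame's own z axis and vertical below 0.1 rad and x of frame in the frame of clamp between 0.132 and 0.182 m and contact force between the fingers and frame below 0.3 N and contact force between pad and frame below 8 N and linear speed of frame below 0.02 m/s), for 0.2 s.
2. the lever is pumped through a power stroke (value of joint lever above 0.42 rad), for 0.05 s.
3. the lever is swung back (value of joint lever below 0.08 rad), for 0.05 s.
4. the lever is pumped through another power stroke (value of joint lever above 0.42 rad), for 0.05 s.
5. further strokes press the pad firmly on the frame (over 10 N) (contact force between pad and frame above 10 N), for 0.2 s.
At the end, for the whole second after the job is handed in: The frame lies flat on the clamp's bed (underside within 5 mm of the bed's height), within 14 mm of the clamp's line and 0.15 rad of its direction, at rest, held by the pad with 10 to 70 N, and released by the gripper (y of frame in the frame of clamp between -0.034 and -0.006 m and z of frame in the frame of clamp between 0.009 and 0.019 m and angle between the x axis of frame and the x axis of clamp, either way round below 0.15 rad and angle between frame's own z axis and vertical below 0.1 rad and contact force between pad and frame between 10 and 70 N and linear speed of frame below 0.01 m/s and contact force between the fingers and frame below 0.3 N); the robot touches nothing.
It fails at once if the frame is overtightened: the pad presses on it with more than 85 N (contact force between pad and frame above 85 N).
It fails at once if another thing on the counter is pushed more than 30 mm (distance of any of spray_bottle, polish_can, notepad, tape_measure, corner_sample, pen_pot, calculator from where it was at the start of the episode above 0.03 m).
It also fails if it takes over 67 s, if anything falls off the work surface, if the arm or the gripper's body presses on something with over 40 N, if the wrist force passes 120 N, or if a joint passes its speed limit or range.

### The arm

A 6-joint arm with a two-finger parallel gripper is mounted at the origin on the work surface. World frame = base frame: x ahead of the robot, y to its left, z up, the work surface at z = 0. Lengths are in m, angles in rad, forces in N, time in s.
With the tool pointing down it reaches from about 0.325 to 1 m from the base axis. Payload 5.1 kg.
Tool frame: the origin (TCP) lies on the centre line of the jaws, within the pads' length; the fingertips stand 8 mm ahead of it and the grasp point (between the pads) lies 11 mm behind it; z points along the fingers, y is the line along which they close (so a half turn about z gives the same grasp; the last joint's range is limited). The gripper opens to 85 mm and grips with 20 to 120 N. Pads are 22 mm wide; open, the fingers measure 114 mm over their backs; the gripper's body (76 mm by 85 mm) begins 54 mm behind the grasp point. The pads swing forward as they close: fully open they stand 13 mm farther back than shut.
Start: joints at [1.202, 0.124, 1.65, -0, 1.367, -0.083], TCP at [0.183, 0.624, 0.239] pointing down, gripper open.
Joint ranges: [-2.61, 2.61], [-1.02, 2.33], [0.03, 2.71], [-1.35, 4.49], [0.32, 2.68], [-2.91, 2.91]. Speed limits (rad/s): [2.57, 2.57, 3.14, 3.14, 3.14, 3.14].

### API

Orientations are given as [roll, pitch, yaw] about the fixed x, y, z axes, in that order (R = Rz(yaw) Ry(pitch) Rx(roll)).
In Python, from workcell import env, viewer, job gives the robot as it stands.
- The arm moves only by the tool send_rows, never from a script. Its argument "series" is a list of rows, each a list of 5 numbers: the shift along the tool's x, y, z scaled (see below), then the turn about the tool's z scaled (see below), then the opening, from 0 (shut) to 1 (fully open). In form: [[tx, ty, tz, roll, gripper], ...]. A call has 1 to 8 rows; each row shifts and turns the commanded pose from where the row before left it, along the tool's axes as they then stand; what a row does not reach is not made up. The controller multiplies each number of a shift by 500 mm and each number of a turn by pi/2 rad. A row lasts 1/8 s, in which the tool goes at most 62.5 mm and 10.7 degrees, less where a joint would pass 70% of its speed; a pose out of reach is approached as far as the arm can. A call with a number of a shift or a turn outside -1 to 1 is refused whole. A call with a gripper value outside its range is refused whole. The fingers move at their own pace and stop on an object; "grip_force" is the grip in N (left out, the last holds). Time passes only in rows, so rows that do not move let the fingers close. It gives the time, the measured TCP pose, the force, the opening and the grip force at its end, in the units of the state.
- env.observe(): the state, without advancing time (a new reading comes with each control period).
- viewer.grab_frame(name): name is "scene" or "top" or "wrist"; returns the picture (384x512x3 uint8, blue, green, red); there is no depth.
- viewer.get_calibration(name): a dict with "mtx" (3x3 intrinsics, pixels), "R" (3x3) and "t" (3): a world point X has camera coordinates R X + t. Camera axes: x right, y down, z forward; pixel columns grow to the right and rows downward; lengths in m; the calibration is good to about 2 mm. A picture is of the moment at which its call begins: read the wrist's pose just before it. get_calibration takes no time and is no camera call; for the wrist camera it gives the pose at the moment of the call.
- job.close_job(): hands the job in; it is judged then, once.
The state is a dict: "clock": time; "joint_positions": joint angles; "joint_velocities": joint speeds; "tau": joint torques, N m; "tool_pos": TCP position; "orientation": TCP orientation; "ft_force": force on the tool from outside, world axes, zero at the start; "torque": the same for the moment, N m; "gripper_width": opening from 0.0 (shut) to 1.0 (fully open); "finger_force": force on a finger pad.
Only numpy, scipy, OpenCV 4.12 (cv2) and the standard library are available. Lean on these libraries where they do the work, as an engineer would, in place of code of your own. Each camera call takes 0.05 s, during which the arm holds its last target. There are 200 camera calls.

## Working session

There is one attempt and no reset: what is moved stays moved. The work goes in short steps, Python scripts to look and compute and a tool call to move; the robot and the scene stay as the last step left them, time stands still between calls to the robot, and variables do not carry over. Pictures are saved under pics/ and viewed, at most 10 in all, crops included, and the job is handed in when it is done.

Besides the shell and the picture viewer there is one more tool, called after "Request:" as name(argument=value, ...) on one line, values as JSON. send_rows: Moves the arm, as the interface text tells. Its arguments: {"type":"object","properties":{"series":{"type":"array","items":{"type":"array","items":{"type":"number","minimum":-1,"maximum":1}}},"grip_force":{"type":"number"}},"required":["series"]}

```bash
mkdir -p pics; ls; python3 - <<'E'
from workcell import env, viewer, job
import cv2,numpy as np
s=env.observe();print({k:np.round(v,3).tolist() for k,v in s.items()})
for n in("top","scene"):
    im=viewer.grab_frame(n);cv2.imwrite(f"pics/{n}0.png",im)
    c=viewer.get_calibration(n);print(n,c)
t=cv2.imread("pics/top0.png");cv2.imwrite("pics/top0b.png",cv2.resize(t,(800,600),interpolation=cv2.INTER_CUBIC))
E
```

```text
pics
{'clock': 0.0, 'joint_positions': [1.202, 0.125, 1.652, 0.0, 1.368, -0.083], 'joint_velocities': [-0.0, 0.0, 0.001, 0.001, 0.0, 0.001], 'tau': [-0.001, -42.361, -36.545, -0.0, 0.007, -0.0], 'tool_pos': [0.183, 0.623, 0.238], 'orientation': [-3.139, -0.0, 2.856], 'ft_force': [-0.97, -0.032, -0.146], 'torque': [-0.057, -0.022, -0.015], 'finger_force': 0.0, 'gripper_width': 0.998}
top {'mtx': array([[381.46296356,   0.        , 249.40727272],
       [  0.        , 381.46296356, 191.70955617],
       [  0.        ,   0.        ,   1.        ]]), 'R': array([[-0.01980535, -0.99978878, -0.00548965],
       [-0.9839212 ,  0.02046524, -0.17742673],
       [ 0.1775016 ,  0.00188739, -0.9841187 ]]), 't': array([0.00814111, 0.54257777, 1.27438474])}
scene {'mtx': array([[363.25321129,   0.        , 261.18009535],
       [  0.        , 363.25321129, 190.93053927],
       [  0.        ,   0.        ,   1.        ]]), 'R': array([[ 0.12332758,  0.9923604 , -0.00333987],
       [ 0.81581241, -0.10330179, -0.56901569],
       [-0.56501365,  0.06745062, -0.82231988]]), 't': array([-0.04950818, -0.39606899,  1.61707681])}
```

View pics/top0b.png

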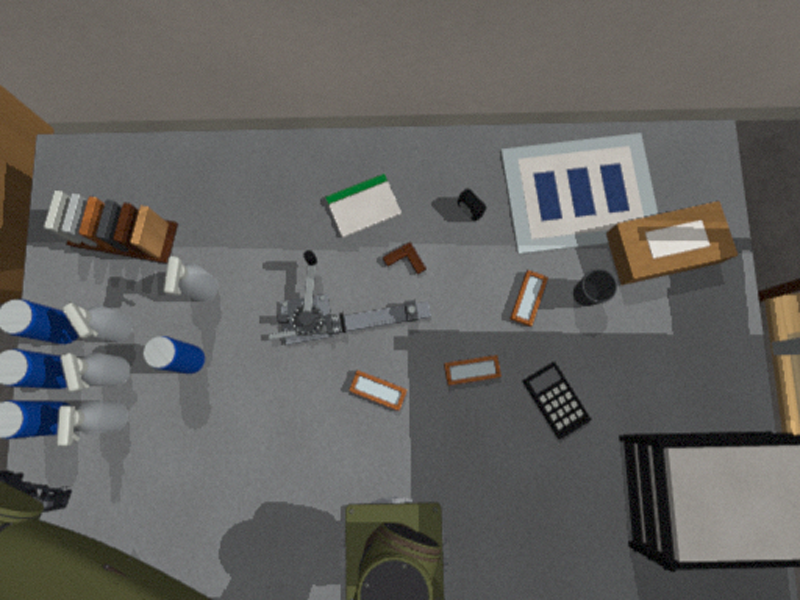

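View pics/scene0.png

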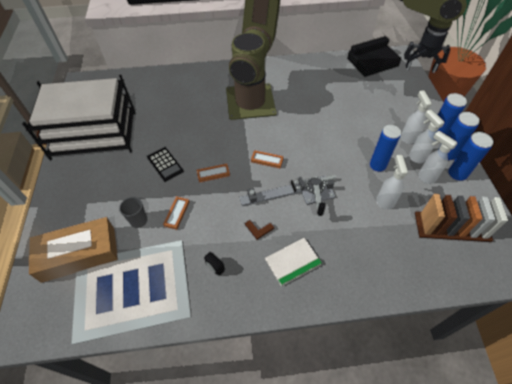

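```bash
cat > h.py <<'E'
import numpy as np,cv2
def ray(c,px,z):
    d=c["R"].T@np.linalg.solve(c["mtx"],[px[0],px[1],1.]);o=-c["R"].T@c["t"]
    return o+d*(z-o[2])/d[2]
def proj(c,X):
    p=c["mtx"]@(c["R"]@np.asarray(X,float)+c["t"]);return p[:2]/p[2]
def orange(im):
    h=cv2.cvtColor(im,cv2.COLOR_BGR2HSV)
    return cv2.inRange(h,(4,120,60),(18,255,255))
E
python3 - <<'E'
from workcell import viewer
from h import *
t=cv2.imread("pics/top0.png");s=cv2.imread("pics/scene0.png")
for n,im in(("top",t),("scene",s)):
    c=viewer.get_calibration(n)
    cs,_=cv2.findContours(orange(im),cv2.RETR_EXTERNAL,2)
    for k in cs:
        if cv2.contourArea(k)>60:
            P=np.array([ray(c,p[0],.02)[:2] for p in k],np.float32)
            r=cv2.minAreaRect(P);print(n,k.mean(axis=(0,1)).round(),np.round(r[0],3),np.round(r[1],3),round(r[2],1),"dist",np.hypot(*r[0]).round(3))
A=cv2.resize(t[153:218,165:285],None,fx=5,fy=5,interpolation=cv2.INTER_CUBIC)
B=cv2.resize(s[170:225,235:355],None,fx=5,fy=5,interpolation=cv2.INTER_CUBIC)
cv2.imwrite("pics/c1.png",np.vstack([A,B]))
E
```

```text
top [241. 249.] [0.346 0.028] [0.119 0.049] 67.4 dist 0.347
top [304. 237.] [ 0.386 -0.182] [0.049 0.119] 7.8 dist 0.427
top [338. 192.] [ 0.546 -0.317] [0.051 0.121] 68.4 dist 0.632
top [259. 165.] [ 0.633 -0.036] [0.072 0.07 ] 28.0 dist 0.634
top [  6. 168.] [0.634 0.865] [0.14 0.05] 5.5 dist 1.073
top [ 97. 151.] [0.716 0.544] [0.098 0.121] 78.8 dist 0.899
top [ 79. 141.] [0.746 0.616] [0.023 0.088] 79.6 dist 0.967
top [425. 158.] [ 0.669 -0.652] [0.14  0.276] 11.2 dist 0.935
top [ 59. 139.] [0.758 0.691] [0.04  0.098] 78.5 dist 1.025
top [ 10. 109.] [0.922 0.856] [0.362 0.123] 5.5 dist 1.258
scene [490. 338.] [1.079 0.58 ] [0.092 0.24 ] 61.6 dist 1.225
scene [ 34. 268.] [ 0.705 -0.763] [0.064 0.024] 12.9 dist 1.039
scene [260. 229.] [ 0.639 -0.038] [0.071 0.07 ] 29.6 dist 0.64
scene [ 82. 240.] [ 0.642 -0.635] [0.167 0.226] 10.8 dist 0.902
scene [176. 212.] [ 0.55  -0.318] [0.052 0.122] 68.4 dist 0.635
scene [450. 208.] [0.657 0.635] [0.034 0.112] 73.2 dist 0.914
scene [449. 219.] [0.684 0.617] [0.227 0.173] 78.9 dist 0.921
scene [507. 172.] [0.524 0.914] [0.032 0.074] 61.6 dist 1.054
scene [213. 172.] [ 0.391 -0.182] [0.057 0.115] 7.8 dist 0.431
scene [266. 159.] [0.35  0.028] [0.118 0.057] 67.7 dist 0.351
scene [453.  72.] [-0.056  0.971] [0.194 0.42 ] 43.7 dist 0.973
scene [493.  93.] [-0.003  1.116] [0.179 0.753] 61.6 dist 1.116
```

View pics/c1.png

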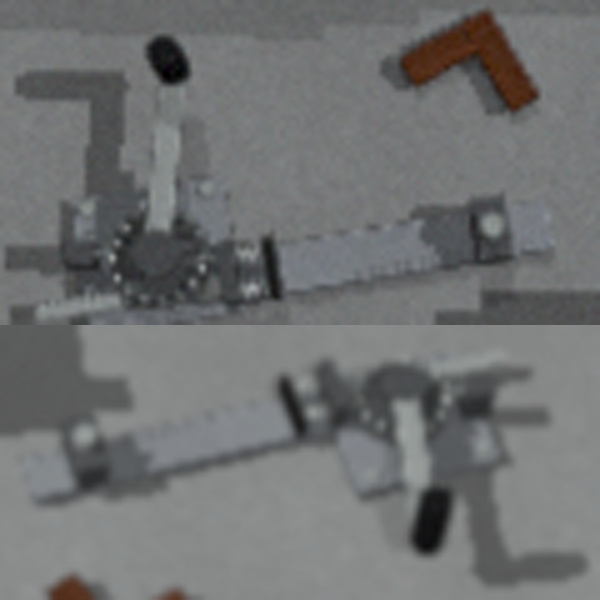

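```bash
cat >> h.py <<'E'
from scipy.spatial.transform import Rotation as Ro
def tool(s): return Ro.from_euler("xyz",s["orientation"]).as_matrix(),np.array(s["tool_pos"])
def plan(s,tgt,yaw=None,keep=True):
    """print total tool-frame shift (units of 500mm) and turn units"""
    R,p=tool(s);d=R.T@(np.array(tgt)-p)/.5
    y=s["orientation"][2];out=[]
    if yaw is not None:
        dy=(yaw-y+np.pi/2)%np.pi-np.pi/2;out=[-dy/(np.pi/2)]
    print("pos",p.round(4),"ori",np.round(s["orientation"],3),"shift units",d.round(4),"turn units",np.round(out,4),"j6",np.round(s["joint_positions"][5],2))
E
python3 - <<'E'
from workcell import viewer,env
from h import *
c=viewer.get_calibration("top");c2=viewer.get_calibration("scene")
o=lambda x,y:(165+x/5,153+y/5)
hub=ray(c,o(160,255),.054);end=ray(c,o(551,228),.014);hd=ray(c,o(165,53),.104)
print(hub,end,hd,"hub-end",np.hypot(*(end-hub)[:2]),"(275.7) hub-hd",np.hypot(*(hd-hub)[:2]))
v=(end-hub)[:2];a=np.arctan2(v[1],v[0])+np.arctan2(.02,.275);print("clamp yaw",a,"lever",np.arctan2(*(hd-hub)[1::-1])-a-1.303)
hub2=ray(c2,(235+400/5,170+(380-325)/5),.054);print("hub scene",hub2)
s=env.observe();R,p=tool(s);w=viewer.get_calibration("wrist");C=-w["R"].T@w["t"]
print("cam in tool",R.T@(C-p),(w["R"]@R).round(3),w["mtx"])
plan(s,[.5,.1,.3])
E
```

```text
[0.50248713 0.17801049 0.054     ] [ 0.52212813 -0.09378731  0.014     ] [0.63239685 0.16819874 0.104     ] hub-end 0.27250654364572047 (275.7) hub-hd 0.13027973021370703
clamp yaw -1.426058957404944 lever 0.04767461605530299
hub scene [0.50258541 0.18184791 0.054     ]
cam in tool [ 7.79229504e-02 -4.58338761e-05 -1.34437241e-01] [[-0.     1.    -0.001]
 [-0.954 -0.    -0.3  ]
 [-0.3    0.     0.954]] [[280.22125145   0.         252.53442806]
 [  0.         280.22125145 193.06714086]
 [  0.           0.           1.        ]]
pos [0.1831 0.6231 0.2382] ori [-3.14  -0.     2.856] shift units [-0.9031 -0.8253 -0.1223] turn units [] j6 -0.08
```

Request:
send_rows(series=[[0,0,-0.12,0,1],[-0.084,-0.084,0,0,1],[-0.084,-0.084,0,0,1],[-0.084,-0.084,0,0,1],[-0.084,-0.084,0,0,1],[-0.084,-0.084,0,0,1],[-0.084,-0.084,0,0,1],[-0.084,-0.084,0,0,1]])

```text
clock: 1.1
tool_pos: [0.3828, 0.2568, 0.2989]
orientation: [-3.141, -0.0, 2.856]
ft_force: [0.1, 0.2, 0.6]
gripper_width: 1.002
finger_force: 0.0
```

Request:
send_rows(series=[[-0.084,-0.084,0,0,1],[-0.084,-0.084,0,0,1],[-0.084,-0.084,0,0,1],[-0.084,-0.084,0,0,1],[0,0,0,0,1]])

```text
clock: 1.72
tool_pos: [0.4971, 0.0469, 0.2985]
orientation: [-3.141, -0.001, 2.85]
ft_force: [-0.7, 0.3, -0.4]
gripper_width: 1.005
finger_force: 0.0
```

```bash
python3 - <<'E'
from workcell import viewer,env
from h import *
s=env.observe();c=viewer.get_calibration("wrist");im=viewer.grab_frame("wrist")
import pickle;pickle.dump((s,c),open("w1.pkl","wb"));cv2.imwrite("pics/w1.png",im)
cv2.imwrite("pics/w1b.png",cv2.resize(im,(800,600),interpolation=cv2.INTER_CUBIC))
for n,X in dict(hub=[.5025,.179,.054],bed=[.504,.029,.014],frame=[.548,-.317,.02]).items():print(n,proj(c,X)*800/512)
plan(s,[.548,-.317,.2],2.765)
E
```

```text
hub [544.28491922 219.31544632]
bed [379.20646127 260.65164436]
frame [ 79.30234016 393.32817842]
pos [0.4971 0.0469 0.2985] ori [-3.141e+00 -1.000e-03  2.850e+00] shift units [-0.307  -0.6675  0.1971] turn units [0.0541] j6 -1.29
```

View pics/w1b.png

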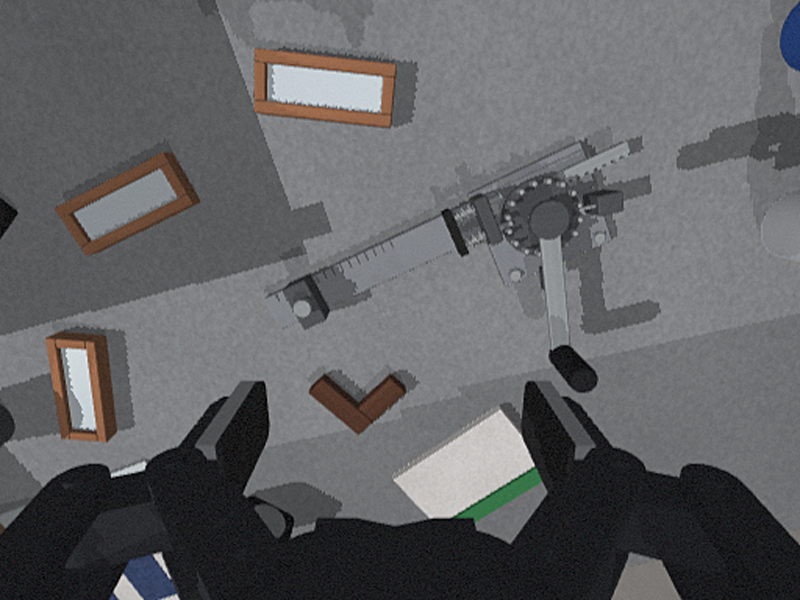

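```bash
python3 - <<'E'
from h import *
import pickle
s,c=pickle.load(open("w1.pkl","rb"));im=cv2.imread("pics/w1.png")
q=lambda x,y,z:ray(c,(x*.64,y*.64),z)
hub=q(550,219,.054);hd=q(580,377,.104)
a=q(442,216,.014);b=q(268,293,.014);e=q(280,327,.014);l1=q(466,254,.014);l2=q(356,294,.014)
print("hub",hub,"hd",hd,np.hypot(*(hd-hub)[:2]))
for u,v in((a,b),(l1,l2)):print("yaw",np.arctan2(v[1]-u[1],v[0]-u[0]))
print("width end",np.linalg.norm(b-e),"endmid",(b+e)/2)
for yaw in(-1.426,):
    X=np.array([np.cos(yaw),np.sin(yaw)]);Y=np.array([-X[1],X[0]])
    for n,P in dict(a=a,b=b,e=e,l1=l1,l2=l2,hd=hd,padtopL=q(444,212,.036),padtopR=q(464,254,.036),stop=q(308,278,.042),stop2=q(328,308,.042)).items():
        d=(P-[.5025,.179,0])[:2] if P.size==3 else 0;print(n,(d@X).round(4),(d@Y).round(4))
cs,_=cv2.findContours(orange(im),cv2.RETR_EXTERNAL,2)
for k in cs:
    if cv2.contourArea(k)>200:
        P=np.array([ray(c,p[0],.02)[:2] for p in k],np.float32);r=cv2.minAreaRect(P);print(k.mean(axis=(0,1))/.64,np.round(r[0],4),np.round(r[1],3),r[2])
E
```

```text
hub [0.50364408 0.18373713 0.054     ] hd [0.62871528 0.16833438 0.104     ] 0.1260160767692117
yaw -1.4454297487226224
yaw -1.503606574253949
width end 0.037309563384737614 endmid [ 0.52208525 -0.08778338  0.014     ]
a 0.0763 -0.0338
b 0.2633 -0.0374
e 0.2703 -0.0008
l1 0.0695 0.0095
l2 0.1843 0.0006
hd 0.0288 0.1234
padtopL 0.0744 -0.0395
padtopR 0.0726 0.0033
stop 0.2116 -0.0382
stop2 0.2084 -0.0046
[360.79776423 398.0945122 ] [ 0.6303 -0.0359] [0.073 0.071] 28.894704818725586
[ 83.63253546 373.12721631] [ 0.5435 -0.3114] [0.061 0.125] 67.88520050048828
[133.97700472 200.53803066] [ 0.3854 -0.1782] [0.05  0.125] 7.682724475860596
[322.17881944  86.78385417] [0.3454 0.0289] [0.118 0.05 ] 67.36264038085938
```

Request:
send_rows(series=[[-0.05,-0.111,0.02,0.054,1],[-0.05,-0.111,0.02,0,1],[-0.05,-0.111,0.02,0,1],[-0.05,-0.111,0.02,0,1],[-0.05,-0.111,0.02,0,1],[-0.05,-0.111,0.02,0,1],[0,0,0,0,1]])

```text
clock: 2.65
tool_pos: [0.52, -0.3157, 0.2373]
orientation: [3.141, -0.003, 2.768]
ft_force: [0.5, 0.9, -0.7]
gripper_width: 0.999
finger_force: 0.0
```

```bash
cat > look.py <<'E'
from workcell import viewer,env
from h import *
import sys
s=env.observe();c=viewer.get_calibration("wrist");im=viewer.grab_frame("wrist");cv2.imwrite(sys.argv[1],im)
cs,_=cv2.findContours(orange(im),cv2.RETR_EXTERNAL,2)
for k in cs:
    if cv2.contourArea(k)>800:
        P=np.array([ray(c,p[0],.02)[:2] for p in k],np.float32);r=cv2.minAreaRect(P);print(k.mean(axis=(0,1)),np.round(r[0],4),np.round(r[1],3),r[2])
print(s["clock"]);plan(s,[.548,-.317,.1],2.765)
E
python3 look.py pics/w2.png
```

```text
[480.09289617 179.44808743] [ 0.6309 -0.0432] [0.074 0.07 ] 29.798892974853516
[255.68571429 171.57142857] [ 0.5439 -0.3188] [0.049 0.118] 68.56429290771484
[307.37919463  28.90604027] [ 0.3855 -0.1844] [0.049 0.121] 7.533299922943115
2.65
pos [ 0.52   -0.3157  0.2373] ori [ 3.141e+00 -3.000e-03  2.768e+00] shift units [-0.0538  0.0178  0.2745] turn units [0.0021] j6 -1.83
```

View pics/w2.png

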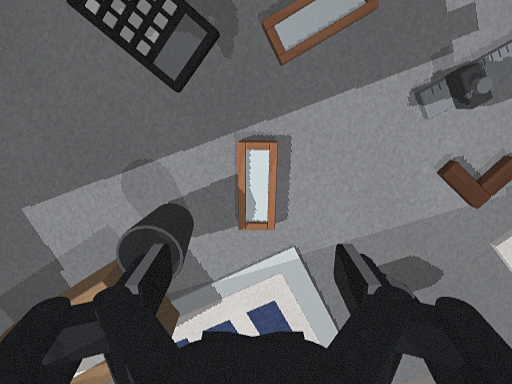

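```bash
python3 - <<'E'
from workcell import viewer
from h import *
c=viewer.get_calibration("top");P=ray(c,(598*.64,285*.64),.095);print(P);d=P[:2]-[.545,-.318];y=2.766
print("tool x,y",d@[np.cos(y),np.sin(y)],d@[np.sin(y),-np.cos(y)])
c=viewer.get_calibration("wrist");P=ray(c,(155,243),.095);print(P)
E
```

```text
[ 0.5566648  -0.45043058  0.095     ]
tool x,y -0.05943035512286876 -0.11891996863542849
[ 0.54352168 -0.43789031  0.095     ]
```

Request:
send_rows(series=[[-0.048,0.014,0.03,0,0.75],[0,0,0.09,0,0.75],[0,0,0.09,0,0.75],[0,0,0,0,0.75]])

```text
clock: 3.2
tool_pos: [0.5435, -0.3122, 0.13]
orientation: [3.139, -0.009, 2.774]
ft_force: [1.4, 0.8, -0.5]
gripper_width: 0.753
finger_force: 0.0
```

```bash
python3 look.py pics/w3.png
```

```text
[242.55737705 182.45901639] [ 0.5443 -0.3191] [0.049 0.12 ] 68.06437683105469
3.2
pos [ 0.5435 -0.3122  0.13  ] ori [ 3.139 -0.009  2.774] shift units [-0.0123 -0.0059  0.0599] turn units [0.0056] j6 -1.81
```

Request:
send_rows(series=[[-0.007,-0.012,0.05,0.008,0.75],[0,0,0.09,0,0.75],[0,0,0.08,0,0.75],[0,0,0.018,0,0.75],[0,0,0,0,0.75]])

```text
clock: 3.88
tool_pos: [0.548, -0.3235, 0.0176]
orientation: [-3.141, 0.003, 2.759]
ft_force: [-0.2, 0.1, 0.3]
gripper_width: 0.75
finger_force: 0.0
```

```bash
python3 look.py pics/w4.png
```

```text
[255.78915663 219.24698795] [ 0.5426 -0.3185] [0.049 0.116] 68.06489562988281
3.875
pos [ 0.548  -0.3235  0.0176] ori [-3.141e+00  3.000e-03  2.759e+00] shift units [ 0.0045  0.012  -0.1649] turn units [-0.0038] j6 -1.81
```

Request:
send_rows(series=[[0,0,0,0,0.75]])

```text
clock: 4.05
tool_pos: [0.5484, -0.3242, 0.0183]
orientation: [-3.141, 0.005, 2.759]
ft_force: [0.0, 1.0, 1.0]
gripper_width: 0.748
finger_force: 0.0
```

Request:
send_rows(series=[[0.012,0.007,0.015,0,0.75],[0,0,0,0,0.75],[0,0,0,0,0.2],[0,0,0,0,0.2],[0,0,0,0,0.2],[0,0,0,0,0.2]], grip_force=45)

```text
clock: 4.8
tool_pos: [0.5425, -0.3178, 0.008]
orientation: [-3.142, 0.0, 2.758]
ft_force: [0.4, -0.3, 1.5]
gripper_width: 0.573
finger_force: 49.9
```

Request:
send_rows(series=[[0,0,-0.12,0,0.2],[0,0,-0.12,0,0.2],[0.056,0.1035,0,0,0.2],[0.056,0.1035,0,0,0.2],[0.056,0.1035,0,0,0.2],[0.056,0.1035,0,0,0.2],[0.056,0.1035,0,0,0.2],[0.056,0.1035,0,0,0.2]])

```text
clock: 5.8
tool_pos: [0.5016, 0.0349, 0.1272]
orientation: [-3.141, -0.001, 2.758]
ft_force: [0.5, -0.3, -2.2]
gripper_width: 0.576
finger_force: 49.5
```

Request:
send_rows(series=[[0,0,0,0.11,0.2],[0,0,0,0.11,0.2],[0,0,0,0.11,0.2],[0,0,0,0.11,0.2],[0,0,0,0.11,0.2],[0,0,0,0.11,0.2],[0,0,0,0,0.2]])

```text
clock: 6.68
tool_pos: [0.502, 0.0332, 0.1271]
orientation: [-3.14, -0.0, 1.724]
ft_force: [0.1, -0.2, -1.7]
gripper_width: 0.576
finger_force: 49.5
```

```bash
python3 - <<'E'
from workcell import viewer,env
from h import *
import pickle
s=env.observe();c=viewer.get_calibration("wrist");im=viewer.grab_frame("wrist");cv2.imwrite("pics/w5.png",im)
pickle.dump((s,c),open("w5.pkl","wb"))
plan(s,[.504,.033,.03],1.716);print(s["gripper_width"],s["finger_force"])
cv2.imwrite("pics/w5b.png",cv2.resize(im,(800,600),interpolation=cv2.INTER_CUBIC))
E
```

```text
pos [0.502  0.0332 0.1271] ori [-3.14  -0.     1.724] shift units [-0.001   0.0041  0.1942] turn units [0.0049] j6 -0.19
0.5757702098290601 49.50941741466522
```

View pics/w5b.png

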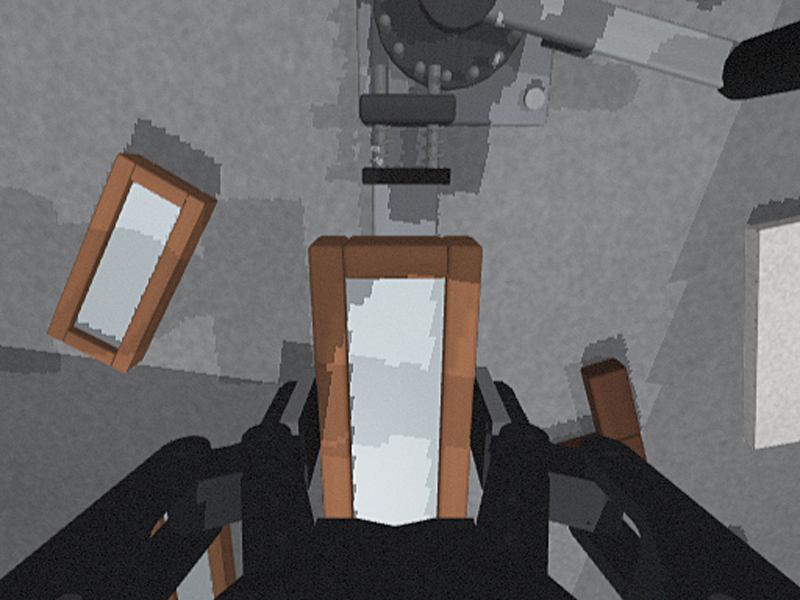

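```bash
python3 - <<'E'
from h import *
import pickle
s,c=pickle.load(open("w5.pkl","rb"));R,p=tool(s)
q=lambda x,y,z:(R.T@(ray(c,(x*.64,y*.64),z)-p)*1000).round(1)
print("pad top/back line z.036",q(363,170,.036),q(450,169,.036))
print("pad lower line z.036",q(363,184,.036),q(451,184,.036),"z.016",q(363,184,.016),q(451,184,.016))
print("bed",q(374,225,.014),q(438,225,.014),q(374,195,.014),q(438,195,.014))
z=p[2]-.008+.02;print("frame end",q(311,245,z),q(481,245,z),"bottom",q(311,238,z-.02),q(481,238,z-.02))
E
```

```text
pad top/back line z.036 [ 74.4 -16.6  91.1] [74.9 26.3 91.1]
pad lower line z.036 [ 67.7 -16.7  91.1] [67.7 27.1 91.1] z.016 [ 66.9 -18.1 111.1] [ 66.9  29.6 111.1]
bed [ 44.5 -12.6 113.1] [ 44.5  23.4 113.1] [ 60.9 -12.3 113.1] [ 60.9  22.9 113.1]
frame end [ 55.4 -24.6 -11.9] [ 55.4  23.3 -12. ] bottom [ 54.2 -28.3   8.1] [54.2 27.1  8. ]
```

Request:
send_rows(series=[[0.007,0.009,0.05,0,0.2],[0,0,0.06,0,0.2],[0,0,0.06,0,0.2],[0,0,0.03,0,0.2],[0,0,0,0,0.2]])

```text
clock: 7.35
tool_pos: [0.5056, 0.0373, 0.0267]
orientation: [-3.139, -0.0, 1.723]
ft_force: [0.8, 0.4, -2.7]
gripper_width: 0.573
finger_force: 49.4
```

```bash
python3 - <<'E'
from workcell import viewer,env
from h import *
import pickle
s=env.observe();c=viewer.get_calibration("wrist");im=viewer.grab_frame("wrist");cv2.imwrite("pics/w6.png",im)
pickle.dump((s,c),open("w6.pkl","wb"))
plan(s,[.504,.033,.022],1.716)
cv2.imwrite("pics/w6b.png",cv2.resize(im,(800,600),interpolation=cv2.INTER_CUBIC))
E
```

```text
pos [0.5056 0.0373 0.0267] ori [-3.139 -0.     1.723] shift units [-0.008  -0.0044  0.0094] turn units [0.0043] j6 -0.18
```

View pics/w6b.png

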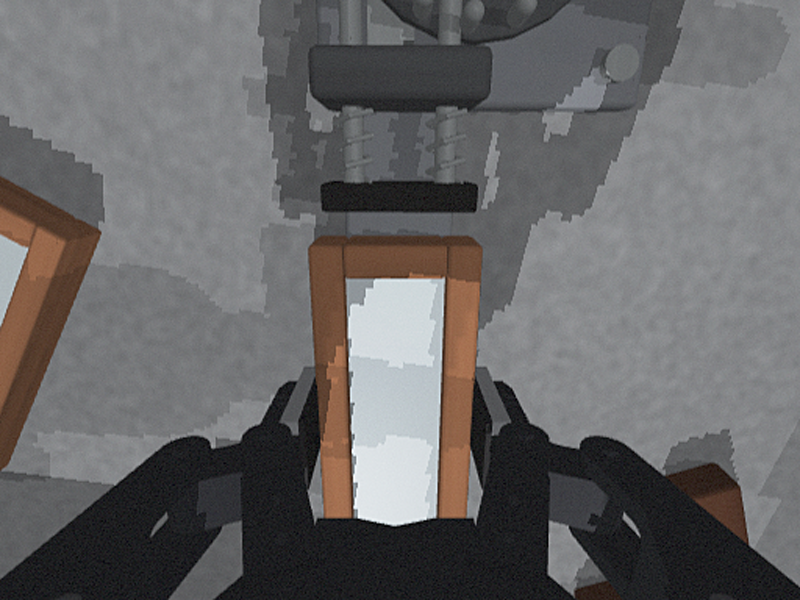

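Request:
send_rows(series=[[0,0,0.008,0,0.2],[0,0,0,0,0.2],[0,0,0,0,0.75],[0,0,0,0,0.75],[0,0,0,0,0.75]])

```text
clock: 8.02
tool_pos: [0.5069, 0.0372, 0.0243]
orientation: [3.141, 0.0, 1.722]
ft_force: [0.1, -0.2, -0.8]
gripper_width: 0.76
finger_force: 0.0
```

Request:
send_rows(series=[[0,0,-0.05,0,0.75],[0,0,-0.12,0,0.75],[0,0,-0.12,0,0.75],[0,0,-0.06,-0.11,0.75],[0,0,0,-0.11,0.75],[0,0,0,-0.11,0.75],[0,0,0,-0.11,0.75],[0,0,0,-0.11,0.75]])

```text
clock: 9.02
tool_pos: [0.5065, 0.0373, 0.199]
orientation: [3.142, 0.0, 2.591]
ft_force: [-0.5, -0.5, -0.7]
gripper_width: 0.746
finger_force: 0.0
```

Request:
send_rows(series=[[0,0,0,-0.11,0.75],[0,0,0,-0.11,0.75],[0,0,0,-0.07,0.75],[0,0,0,0,0.75]])

```text
clock: 9.52
tool_pos: [0.5065, 0.0373, 0.1989]
orientation: [-3.142, 0.0, 3.04]
ft_force: [0.5, 0.1, 0.1]
gripper_width: 0.747
finger_force: 0.0
```

```bash
python3 - <<'E'
from workcell import viewer,env
from h import *
import pickle
s=env.observe();c=viewer.get_calibration("wrist");im=viewer.grab_frame("wrist");cv2.imwrite("pics/w7.png",im)
pickle.dump((s,c),open("w7.pkl","wb"))
plan(s,[.630,.168,.14],3.04);print(s["clock"])
cv2.imwrite("pics/w7b.png",cv2.resize(im,(800,600),interpolation=cv2.INTER_CUBIC))
E
```

```text
pos [0.5065 0.0373 0.1989] ori [-3.142  0.     3.04 ] shift units [-0.2191  0.2852  0.1178] turn units [-0.0001] j6 -1.5
9.525
```

View pics/w7b.png

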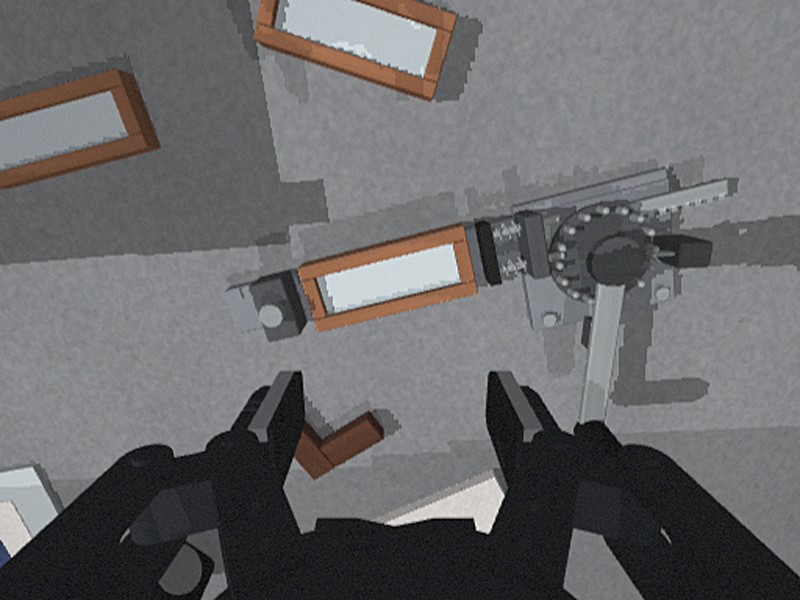

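Request:
send_rows(series=[[-0.063,0.095,0,0,0.75],[-0.063,0.095,0,0,0.75],[-0.063,0.095,0,0,0.75],[0,0,0,0,0.75],[0,0,0,0,0.75]])

```text
clock: 10.2
tool_pos: [0.6146, 0.1695, 0.1983]
orientation: [-3.141, -0.001, 3.041]
ft_force: [1.0, -0.2, 0.6]
gripper_width: 0.755
finger_force: 0.0
```

```bash
python3 - <<'E'
from workcell import viewer,env
from h import *
import pickle
s=env.observe();c=viewer.get_calibration("wrist");im=viewer.grab_frame("wrist");cv2.imwrite("pics/w8.png",im)
pickle.dump((s,c),open("w8.pkl","wb"))
plan(s,[.630,.168,.08],3.04);print(s["clock"])
cv2.imwrite("pics/w8b.png",cv2.resize(im,(800,600),interpolation=cv2.INTER_CUBIC))
E
```

```text
pos [0.6146 0.1695 0.1983] ori [-3.141e+00 -1.000e-03  3.041e+00] shift units [-3.130e-02  2.000e-04  2.366e-01] turn units [0.0004] j6 -1.28
10.2
```

View pics/w8b.png

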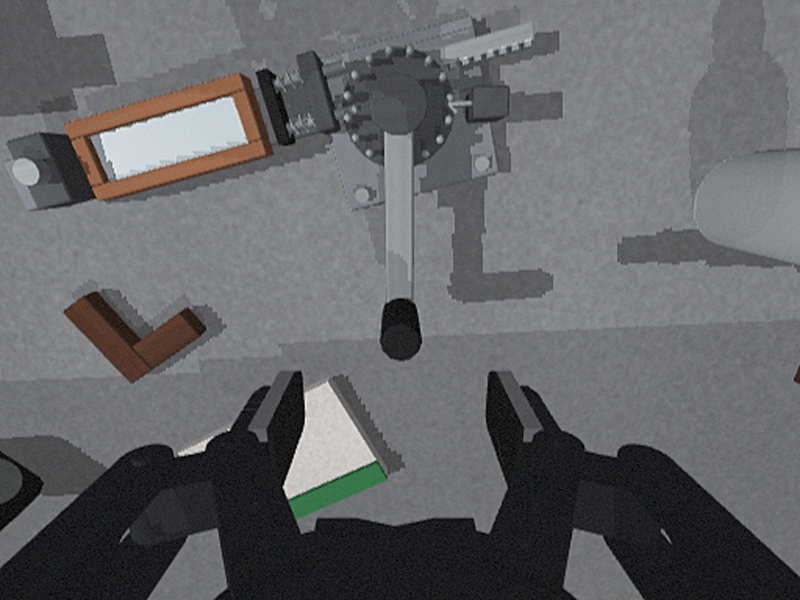

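```bash
python3 - <<'E'
from h import *
import pickle
s,c=pickle.load(open("w8.pkl","rb"));R,p=tool(s)
q=lambda x,y,z:ray(c,(x*.64,y*.64),z)
hd=q(401,341,.104);hub=q(398,105,.054)
print("hd",hd,R.T@(hd-p)*1000,"hub",hub,R.T@(hub-p)*1000,np.hypot(*(hd-hub)[:2]),np.arctan2(*(hd-hub)[1::-1]))
l,r=q(381,341,.104),q(421,341,.104);print("diam",np.linalg.norm(l-r))
E
```

```text
hd [0.63216672 0.17156802 0.104     ] [-17.40702013   3.86875547  94.29165611] hub [0.50453698 0.18289242 0.054     ] [110.66160017   2.30236862 144.42713601] 0.12813114928239416 -0.08849674789423845
diam 0.022546962429579914
```

Request:
send_rows(series=[[-0.035,0.007,0.03,-0.008,0.75],[0,0,0.08,0,0.75],[0,0,0.08,0,0.75],[0,0,0.045,0,0.75],[0,0,0,0,0.1],[0,0,0,0,0.1],[0,0,0,0,0.1],[0,0,0,0,0.1]], grip_force=30)

```text
clock: 11.25
tool_pos: [0.634, 0.1715, 0.0838]
orientation: [3.141, 0.004, 3.054]
ft_force: [-1.1, -1.7, 5.5]
gripper_width: 0.271
finger_force: 30.4
```

Request:
send_rows(series=[[0.0013,0.026,0,-0.064,0.1],[0.0013,0.026,0,-0.064,0.1],[0.0013,0.026,0,-0.064,0.1],[0.0013,0.026,0,-0.064,0.1],[0.0013,0.026,0,-0.064,0.1],[0,0,0,0,0.1],[0,0,0,0,0.1]])

```text
clock: 12.12
tool_pos: [0.6234, 0.2346, 0.0838]
orientation: [-3.14, 0.002, -2.726]
ft_force: [-0.7, -3.1, 5.8]
gripper_width: 0.271
finger_force: 30.7
```

```bash
cat > lev.py <<'E'
from workcell import env
from h import *
s=env.observe();p=np.array(s["tool_pos"]);d=p[:2]-[.504,.1825];a=np.arctan2(d[1],d[0])
f=np.array(s["ft_force"]);print(s["clock"],"phi",a.round(4),"theta~",(a+.123).round(3),"r",np.hypot(*d).round(4),"z",p[2].round(4),"yaw",np.round(s["orientation"][2],3),"wanted",(a+np.pi).round(3),"F rad/tan",(f[:2]@[np.cos(a),np.sin(a)]).round(2),(f[:2]@[-np.sin(a),np.cos(a)]).round(2))
E
python3 lev.py
```

```text
12.125 phi 0.4115 theta~ 0.535 r 0.1303 z 0.0838 yaw -2.726 wanted 3.553 F rad/tan -1.9 -2.51
```

Request:
send_rows(series=[[0.0013,-0.026,0,0.064,0.1],[0.0013,-0.026,0,0.064,0.1],[0.0013,-0.026,0,0.064,0.1],[0.0013,-0.026,0,0.064,0.1],[0.0013,-0.026,0,0.064,0.1],[0,-0.01,0,0.025,0.1],[0,0,0,0,0.1]])

```text
clock: 13.0
tool_pos: [0.6331, 0.1672, 0.0837]
orientation: [3.139, 0.002, 3.013]
ft_force: [-2.4, 2.3, 5.9]
gripper_width: 0.269
finger_force: 30.9
```

```bash
python3 lev.py
```

```text
13.0 phi -0.1177 theta~ 0.005 r 0.13 z 0.0837 yaw 3.013 wanted 3.024 F rad/tan -2.66 2.03
```

Request:
send_rows(series=[[0.0013,0.026,0,-0.064,0.1],[0.0013,0.026,0,-0.064,0.1],[0.0013,0.026,0,-0.064,0.1],[0.0013,0.026,0,-0.064,0.1]])

```text
clock: 13.5
tool_pos: [0.6293, 0.2165, 0.0836]
orientation: [-3.138, 0.0, -2.864]
ft_force: [-1.2, -11.9, 8.2]
gripper_width: 0.267
finger_force: 31.4
```

```bash
python3 lev.py
```

```text
13.5 phi 0.2654 theta~ 0.388 r 0.1298 z 0.0836 yaw -2.864 wanted 3.407 F rad/tan -4.25 -11.16
```

Request:
send_rows(series=[[0.0013,0.026,0,-0.064,0.1],[0,0.009,0,-0.022,0.1],[0,0,0,0,0.1]])

```text
clock: 13.88
tool_pos: [0.623, 0.234, 0.0836]
orientation: [-3.14, -0.0, -2.73]
ft_force: [-4.0, -4.0, 8.0]
gripper_width: 0.272
finger_force: 31.3
```

```bash
python3 lev.py; python3 - <<'E'
from workcell import viewer
from h import *
cv2.imwrite("pics/top2.png",viewer.grab_frame("top"))
E
```

```text
13.875 phi 0.4087 theta~ 0.532 r 0.1296 z 0.0836 yaw -2.73 wanted 3.55 F rad/tan -5.26 -2.07
```

Request:
send_rows(series=[[0.0013,-0.026,0,0.064,0.1],[0.0013,-0.026,0,0.064,0.1],[0.0013,-0.026,0,0.064,0.1],[0.0013,-0.026,0,0.064,0.1],[0.0013,-0.026,0,0.064,0.1],[0,-0.009,0,0.022,0.1],[0,0,0,0,0.1]])

```text
clock: 14.8
tool_pos: [0.633, 0.1672, 0.0836]
orientation: [3.14, 0.001, 3.014]
ft_force: [-3.9, 2.0, 6.2]
gripper_width: 0.268
finger_force: 31.2
```

```bash
python3 lev.py;  python3 - <<'E'
from workcell import viewer
from h import *
im=cv2.imread("pics/top2.png");c=viewer.get_calibration("top")
cs,_=cv2.findContours(orange(im),cv2.RETR_EXTERNAL,2)
for k in cs:
    P=np.array([ray(c,p[0],.034)[:2] for p in k],np.float32);r=cv2.minAreaRect(P)
    if cv2.contourArea(k)>60 and .45<r[0][0]<.56 and abs(r[0][1])<.2:
        d=np.array(r[0])-[.503,.1805];X=np.array([np.cos(-1.426),np.sin(-1.426)]);print(r,d@X,d@[-X[1],X[0]])
E
```

```text
14.8 phi -0.118 theta~ 0.005 r 0.1299 z 0.0836 yaw 3.014 wanted 3.024 F rad/tan -4.1 1.5
((0.5087630152702332, 0.023906394839286804), (0.04993259161710739, 0.12197975069284439), 8.414491653442383) 0.15578645295213644 -0.01689232366567894
```

Request:
send_rows(series=[[0.0013,0.026,0,-0.064,0.1],[0.0013,0.026,0,-0.064,0.1],[0.0013,0.026,0,-0.064,0.1],[0.0013,0.026,0,-0.064,0.1],[0,0,0,0,0.1],[0,0,0,0,0.1]])

```text
clock: 15.55
tool_pos: [0.6293, 0.2167, 0.0836]
orientation: [-3.139, 0.0, -2.868]
ft_force: [-3.9, -3.7, 8.3]
gripper_width: 0.263
finger_force: 31.3
```

```bash
python3 lev.py
```

```text
15.55 phi 0.2666 theta~ 0.39 r 0.1299 z 0.0836 yaw -2.868 wanted 3.408 F rad/tan -4.75 -2.55
```

Request:
send_rows(series=[[0.0013,0.026,0,-0.064,0.1],[0,0.009,0,-0.022,0.1],[0,0,0,0,0.1],[0,0,0,0,0.1]])

```text
clock: 16.05
tool_pos: [0.6231, 0.2342, 0.0836]
orientation: [-3.141, 0.0, -2.732]
ft_force: [-4.0, -3.1, 8.2]
gripper_width: 0.267
finger_force: 31.3
```

```bash
python3 lev.py; python3 - <<'E'
from workcell import viewer
from h import *
im=viewer.grab_frame("top");cv2.imwrite("pics/top3.png",im);c=viewer.get_calibration("top")
cs,_=cv2.findContours(orange(im),cv2.RETR_EXTERNAL,2)
for k in cs:
    P=np.array([ray(c,p[0],.034)[:2] for p in k],np.float32);r=cv2.minAreaRect(P)
    if cv2.contourArea(k)>60 and .45<r[0][0]<.56 and abs(r[0][1])<.2:
        d=np.array(r[0])-[.503,.1805];X=np.array([np.cos(-1.426),np.sin(-1.426)]);print(r,d@X,d@[-X[1],X[0]])
E
```

```text
16.05 phi 0.4097 theta~ 0.533 r 0.1299 z 0.0836 yaw -2.732 wanted 3.551 F rad/tan -4.95 -1.26
((0.5087934136390686, 0.023636020720005035), (0.04995166137814522, 0.12143593281507492), 8.414491653442383) 0.15605838389903595 -0.01690125592875137
```

```bash
python3 - <<'E'
from workcell import viewer
from h import *
import pickle
c=viewer.get_calibration("wrist");im=viewer.grab_frame("wrist");cv2.imwrite("pics/w9.png",im);pickle.dump(c,open("w9.pkl","wb"))
_,c8=pickle.load(open("w8.pkl","rb"));w8=cv2.imread("pics/w8.png")
# rectified views of clamp plane z=.036, x 60..230, y -60..40 mm at 4.6px/mm would distort little
yaw=-1.426;X=np.array([np.cos(yaw),np.sin(yaw),0]);Y=np.array([-X[1],X[0],0]);O=np.array([.504,.1825,.036])
def rect(im,c):
    cor=[(20,30),(240,30),(240,-50),(20,-50)]
    src=np.float32([proj(c,O+x/1e3*X+y/1e3*Y) for x,y in cor]);k=3.6
    dst=np.float32([((x-20)*k,(30-y)*k) for x,y in cor])
    return cv2.warpPerspective(im,cv2.getPerspectiveTransform(src,dst),(792,288),flags=cv2.INTER_CUBIC)
cv2.imwrite("pics/cmp.png",np.vstack([rect(w8,c8),rect(im,c)]))
E
```

```text
(no output)
```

View pics/cmp.png

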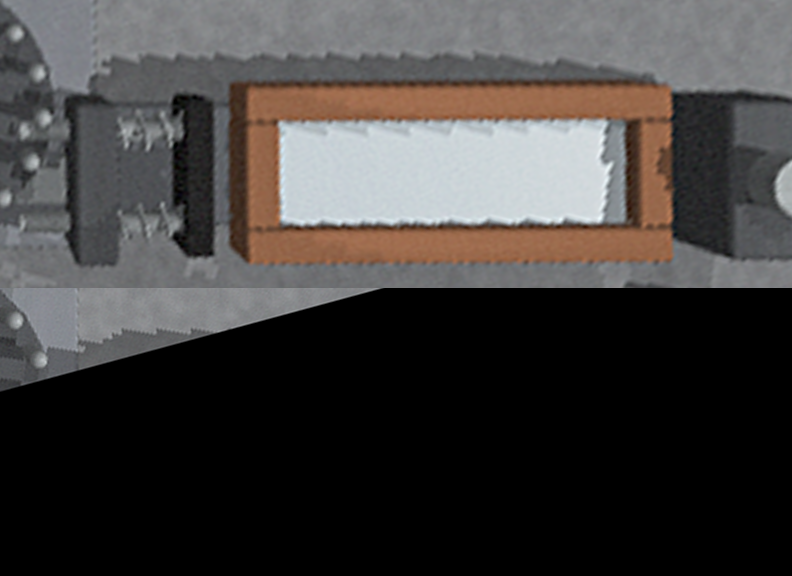

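```bash
python3 - <<'E'
from workcell import viewer
from h import *
c=viewer.get_calibration("top")
ims=[cv2.imread(f"pics/{n}.png") for n in("top0","top2","top3")]
yaw=-1.426;X=np.array([np.cos(yaw),np.sin(yaw),0]);Y=np.array([-X[1],X[0],0]);O=np.array([.503,.1805,.034])
k=2
def rect(im):
    cor=[(30,20),(290,20),(290,-60),(30,-60)]
    src=np.float32([proj(c,O+x/1e3*X+y/1e3*Y) for x,y in cor])
    dst=np.float32([((x-30)*k,(20-y)*k) for x,y in cor])
    return cv2.warpPerspective(im,cv2.getPerspectiveTransform(src,dst),(520,160),flags=cv2.INTER_CUBIC)
rs=[rect(i) for i in ims]
for r in rs:
    g=cv2.cvtColor(r,cv2.COLOR_BGR2GRAY)[60:100].mean(0)  # y -10..-30
    print("gray x30..110",g[0:160:4].round().astype(int).tolist());print("x200..260",g[340:460:4].round().astype(int).tolist())
f=lambda r,a,b:cv2.cvtColor(r,cv2.COLOR_BGR2GRAY)[30:130,a:b].astype(np.float64)
print("frame shift mm",cv2.phaseCorrelate(f(rs[1],100,400),f(rs[2],100,400)))
E
```

```text
gray x30..110 [80, 85, 85, 77, 69, 67, 68, 69, 70, 66, 67, 78, 86, 87, 93, 97, 91, 86, 86, 77, 54, 31, 23, 35, 60, 92, 118, 125, 124, 123, 122, 124, 123, 121, 122, 123, 123, 122, 122, 122]
x200..260 [84, 84, 84, 84, 84, 84, 83, 74, 55, 45, 53, 68, 83, 96, 107, 109, 110, 108, 100, 89, 85, 93, 110, 122, 124, 123, 122, 122, 121, 121]
gray x30..110 [112, 113, 103, 94, 96, 96, 97, 97, 98, 98, 97, 91, 79, 73, 74, 74, 73, 73, 70, 73, 85, 93, 92, 90, 92, 91, 90, 85, 69, 47, 31, 27, 35, 55, 85, 105, 107, 113, 134, 169]
x200..260 [167, 155, 138, 116, 92, 77, 72, 68, 59, 52, 59, 75, 89, 100, 112, 117, 116, 113, 106, 97, 92, 99, 117, 129, 131, 131, 130, 130, 129, 129]
gray x30..110 [115, 119, 119, 120, 127, 122, 106, 99, 101, 100, 99, 97, 98, 99, 98, 90, 78, 71, 71, 72, 73, 72, 69, 72, 82, 85, 86, 89, 83, 65, 44, 30, 33, 53, 84, 105, 108, 115, 137, 172]
x200..260 [176, 157, 141, 121, 95, 77, 71, 67, 59, 51, 58, 75, 90, 103, 113, 116, 118, 115, 106, 97, 92, 98, 116, 129, 131, 130, 131, 131, 130, 129]
frame shift mm ((-0.22700542614489905, -0.025008944697795243), 0.673859881722726)
```

Request:
send_rows(series=[[0,0,0,0,0.7],[0,0,0,0,0.7],[0,0,0,0,0.7],[0,0,-0.06,0,0.7],[0,0,-0.1,0,0.7],[0,0,-0.1,0,0.7],[0,0,0,0,0.7],[0,0,0,0,0.7]])

```text
clock: 17.15
tool_pos: [0.6225, 0.2346, 0.2108]
orientation: [3.141, -0.0, -2.731]
ft_force: [0.3, -0.1, -0.9]
gripper_width: 0.701
finger_force: 0.0
```

```bash
python3 - <<'E'
from workcell import viewer
from h import *
c=viewer.get_calibration("top")
im=viewer.grab_frame("top");cv2.imwrite("pics/top4.png",im)
yaw=-1.426;X=np.array([np.cos(yaw),np.sin(yaw),0]);Y=np.array([-X[1],X[0],0]);O=np.array([.503,.1805,.034]);k=2
def rect(im):
    cor=[(30,20),(290,20),(290,-60),(30,-60)]
    src=np.float32([proj(c,O+x/1e3*X+y/1e3*Y) for x,y in cor])
    dst=np.float32([((x-30)*k,(20-y)*k) for x,y in cor])
    return cv2.warpPerspective(im,cv2.getPerspectiveTransform(src,dst),(520,160),flags=cv2.INTER_CUBIC)
for i in(cv2.imread("pics/top3.png"),im):
    g=cv2.cvtColor(rect(i),cv2.COLOR_BGR2GRAY)[60:100].mean(0);print(g[0:160:4].round().astype(int).tolist())
h=cv2.cvtColor(im,cv2.COLOR_BGR2GRAY)
cs,_=cv2.findContours(orange(im),cv2.RETR_EXTERNAL,2)
for q in cs:
    P=np.array([ray(c,p[0],.034)[:2] for p in q],np.float32);r=cv2.minAreaRect(P)
    if cv2.contourArea(q)>60 and .45<r[0][0]<.56 and abs(r[0][1])<.2:print(r)
E
```

```text
[115, 119, 119, 120, 127, 122, 106, 99, 101, 100, 99, 97, 98, 99, 98, 90, 78, 71, 71, 72, 73, 72, 69, 72, 82, 85, 86, 89, 83, 65, 44, 30, 33, 53, 84, 105, 108, 115, 137, 172]
[115, 116, 117, 122, 128, 119, 103, 99, 102, 100, 96, 95, 97, 96, 89, 77, 72, 73, 74, 74, 77, 74, 70, 76, 85, 84, 85, 87, 82, 66, 45, 30, 35, 54, 84, 107, 109, 114, 136, 173]
((0.5088332295417786, 0.023366793990135193), (0.04995166137814522, 0.12089162319898605), 8.414491653442383)
```

```bash
python3 -c "
from workcell import job
print(job.close_job())"
```

```text
the job is handed in; nothing more can be done
None
```

I handed the job in after three full strokes: the frame is flat on the bed, pressed against the stop at about 24 N (estimated from how far the pad's springs compressed), and the handle is released; no judging result came back.

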